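# Ready the glue syringe over a bow-tie mortise

### The job

The split board is about to get its bow-tie key: first clear the three loose keys off it, the two dark walnut keys into the dark tray and the pale maple key into the pale tray. Then draw the glue syringe up out of its rack, turn it so that it slants at about 45 degrees, nozzle down, and finish holding it still in the gripper with the nozzle tip two to three centimetres above the middle of the bow-tie mortise, ready to apply glue. Never let the syringe touch the board, and leave the mallet, the wax tin and the glue bottle where they stand.

Things in the scene. Friction and masses are not known exactly. Their poses are not given: they have to be found in the camera images.
- walnut_key_1_mid (a point): dark brown bow-tie shaped wooden key of walnut for bridging a split, 60 mm long, 12 mm thick, 28 mm wide at both ends and 14 mm at the waist, 15 g; it lies flat on the board. This point is its centre, half-way up; its own x axis runs along its 60 mm length, so it is pinched across the waist along its own y
- walnut_key_2_mid (a point): dark brown bow-tie shaped wooden key of walnut for bridging a split, 60 mm long, 12 mm thick, 28 mm wide at both ends and 14 mm at the waist, 15 g; it lies flat on the board. This point is its centre, half-way up; its own x axis runs along its 60 mm length, so it is pinched across the waist along its own y. The same as the first
- maple_key_mid (a point): pale bow-tie shaped wooden key of maple for bridging a split, 60 mm long, 12 mm thick, 28 mm wide at both ends and 14 mm at the waist, 15 g; it lies flat on the board. This point is its centre, half-way up; its own x axis runs along its 60 mm length, so it is pinched across the waist along its own y
- dark_tray: shallow open tray of dark brown wood, fixed to the table: 100 mm along its own x by 110 mm along its own y outside, walls 5 mm thick and 24 mm high, floor 4 mm thick; origin at the centre of its underside. It is nearly square to the table but may stand on either side of the other tray
- pale_tray: shallow open tray of pale wood, fixed to the table: 100 mm along its own x by 110 mm along its own y outside, walls 5 mm thick and 24 mm high, floor 4 mm thick; origin at the centre of its underside. It is nearly square to the table but may stand on either side of the other tray
- board: mid-brown wooden board with a dark split along the middle, fixed to the table, 240 mm along its own x by 150 mm along its own y, 22 mm thick; origin at the centre of its underside. The keys lie on it
- mortise (a point): middle of the bow-tie shaped mortise in the board, at the level of the board's top face (22 mm above the table); the mortise is 62 mm long along its own y, 30 mm wide at the ends, 16 mm at the waist and 10 mm deep; its z axis points up
- rack: plywood syringe rack, fixed: 114 mm along its own x, 60 mm along y, 94 mm high at its two end cheeks (at the ends of x). Top rail (top face 92 mm up, 12 mm thick) and shelf (top face 70 mm up) have three bores in line along x, 32 mm apart: 18.4 mm wide in the rail, 9 mm in the shelf; the outer two are empty. Origin: centre of its underside
- syringe: green glue syringe with a white nozzle, 30 g, 138 mm long, standing upright, nozzle down, in the rack's middle bore: its collar rests on the shelf, 22 mm below the rail's top, with 1.5 mm play all round; it lifts straight out. The body's own origin and axes are not aligned with it: use the two points on it
- syringe_grip (a point): middle of the bare barrel (14.4 mm in diameter), on the axis, 22 mm above the rack's rail, 103 mm from the nozzle tip; z runs from nozzle to plunger (up at the start), x along the finger flange. The barrel is bare from the rail to 21 mm above this point; there is the flange (25 mm along x, 13 along y, 3 thick); the plunger ends 34 mm above this point. Pinched from above along y, the fingers clear both
- nozzle_tip (a point): tip of the syringe's nozzle (6 mm in diameter), on its axis; its axes are those of syringe_grip, so its z axis points from nozzle to plunger
- mallet: turned wooden carver's mallet standing on its face at the near left, 94 mm in diameter, 251 mm tall; bystander, loose. Origin at the centre of its underside
- wax_tin: round flat wax tin, 73 mm in diameter, 24 mm high, at the far right of the table; bystander, loose. Origin at the centre of its underside
- glue_bottle: white squeeze bottle with a red nozzle, 56 mm wide, 169 mm tall, at the far side behind the trays; bystander, loose. Origin at the centre of its underside

How it is judged:
By the outcome, as a careful person would: the job done as asked, in the order asked, and still so for the second after the job is handed in, while the arm keeps its last pose, push and grip.
It also fails if it takes over 72 s, if anything falls off the work surface, if the arm or the gripper's body presses on something with over 40 N, if the wrist force passes 120 N, or if a joint passes its speed limit or range.

### The arm

A 6-joint arm with a two-finger parallel gripper is mounted at the origin on a cart in front of the work surface, level with it; the furniture and walls round the work are solid. World frame = base frame: x ahead of the robot, y to its left, z up, the work surface at z = 0. Lengths are in mm, angles in rad, forces in N, time in s.
With the tool pointing down it reaches from about 350 to 975 mm from the base axis. Payload 17.4 kg.
Tool frame: the origin (TCP) lies midway between the tips of the shut fingers; the grasp point (between the pads) lies 19 mm behind it; z points along the fingers, y is the line along which they close (so a half turn about z gives the same grasp; the last joint's range is limited). The gripper opens to 85 mm and grips with 20 to 120 N. Pads are 22 mm wide; open, the fingers measure 114 mm over their backs; the gripper's body (76 mm by 85 mm) begins 54 mm behind the grasp point. The pads swing forward as they close: fully open they stand 13 mm farther back than shut.
Start: joints at [1.292, 0.116, 1.442, -0, 1.584, -0.038], TCP at [160.981, 655.528, 197.603] pointing down, gripper open.
Joint ranges: [-2.83, 2.83], [-0.83, 2.19], [0.07, 2.5], [-1.14, 4.28], [0.01, 3], [-2.97, 2.97]. Speed limits (rad/s): [1.89, 1.89, 2.22, 3.14, 3.14, 3.14].

### API

Orientations are given as a 3x3 rotation matrix whose columns are the frame's x, y, z axes.
In Python, from cell import manip gives the robot as it stands.
- The arm moves only by the tool move_arm, never from a script. Its arguments are lists of equal length, an entry for each row: "claw": the finger opening in cm, from 0 to 8.54; "translation": the shift along the tool's x, y, z in cm, a list of three; "roll": the turn about the tool's z in degrees. In form: {"claw": [claw, ...], "translation": [[tx, ty, tz], ...], "roll": [roll, ...]}. A call has 1 to 20 rows; each row shifts and turns the commanded pose from where the row before left it, along the tool's axes as they then stand; what a row does not reach is not made up. A row lasts 1/10 s, in which the tool goes at most 50 mm and 8.59 degrees, less where a joint would pass 70% of its speed; a pose out of reach is approached as far as the arm can. A call is refused whole if a number of a shift passes 5 or a number of a turn 8.59, either way. A call with a gripper value outside its range is refused whole. The fingers move at their own pace and stop on an object; "force" is the grip in N (left out, the last holds). Time passes only in rows, so rows that do not move let the fingers close. It gives the time, the measured TCP pose, the force, the opening and the grip force at its end, in the units of the state.
- manip.state(): the state, without advancing time (a new reading comes with each control period).
- manip.get_image(name): name is "side" or "top" or "wrist"; returns a dict with "color" (384x512x3 uint8, red, green, blue), "intrinsics" (3x3 intrinsics, pixels), "R" (3x3) and "t" (3): a world point X has camera coordinates R X + t; the wrist camera has in their place "hand_eye" (4x4, takes a point from camera to tool coordinates, whose origin is the TCP and whose axes are the flange's). Camera axes: x right, y down, z forward; pixel columns grow to the right and rows downward; lengths in mm; the calibration is good to about 2 mm. A picture is of the moment at which its call begins: read the wrist's pose just before it. There is no depth.
- manip.job_done(): hands the job in; it is judged then, once.
Trained networks look in the newest picture that a camera, given by its name, has taken for a name from the list of things; names that differ only in an ending like _2 or _b are one class to them, and where a whole thing is asked for, a point or a joint stands for the part that bears it (a point fixed in the world has none). Each returns a list of dicts, best first, with "confidence" (0 to 1); they miss things now and then, are a little off and sometimes report something else, mostly with a low value. They report only what shows in the picture. A call takes as long as a camera call.
- manip.find_in(camera, thing): "position" ([x, y, z] in mm, in the coordinates of the camera as it stood for that picture, good to about 4 mm: the middle of the surface that is visible of it).
- manip.mark_of(camera, thing): "position" ([x, y, z] in mm, in the coordinates of the camera as it stood for that picture, good to about 4 mm: a listed point, or the origin of a listed thing).
The state is a dict: "time": time; "joint_pos": joint angles; "qd": joint speeds; "joint_torque": joint torques, N m; "tcp_pos": TCP position; "ee_rot": TCP orientation; "wrist_force": force on the tool from outside, world axes, zero at the start; "moment": the same for the moment, N m; "finger_gap": finger opening in mm; "grasp_force": force on a finger pad.
Only numpy, scipy, OpenCV 4.12 (cv2) and the standard library are available. Lean on these libraries where they do the work, as an engineer would, in place of code of your own. Each camera call takes 0.05 s, during which the arm holds its last target. There are 200 camera calls.

## Working session

There is one attempt and no reset: what is moved stays moved. The work goes in short steps, Python scripts to look and compute and a tool call to move; the robot and the scene stay as the last step left them, time stands still between calls to the robot, and variables do not carry over. Pictures are saved under pics/ and viewed, at most 10 in all, crops included, and the job is handed in when it is done.

Besides the shell and the picture viewer there is one more tool, called by a JSON object that holds its "api" and its "payload", one argument or row to a line. move_arm: Moves the arm, as the interface text tells. Its arguments: {"type":"object","properties":{"claw":{"type":"array"},"translation":{"type":"array"},"roll":{"type":"array"},"force":{"type":"number"}},"required":["claw","translation","roll"]}

```bash
ls; mkdir -p pics; cat > h.py <<'E'
import numpy as np, cv2
from cell import manip
np.set_printoptions(precision=1,suppress=True)
def toworld(im,p,st=None):
    p=np.array(p,float)
    if 'R' in im: return np.array(im['R']).T@(p-np.array(im['t']))
    q=np.array(im['hand_eye'])@np.r_[p,1]
    return np.array(st['ee_rot'])@q[:3]+np.array(st['tcp_pos'])
def pixplane(im,uv,z,st=None):
    K=np.array(im['intrinsics']); d=np.linalg.inv(K)@np.r_[uv,1]
    o=toworld(im,[0,0,0],st); e=toworld(im,d,st)-o
    return o+e*(z-o[2])/e[2]
def save(im,name): cv2.imwrite('pics/'+name,cv2.cvtColor(im['color'],cv2.COLOR_RGB2BGR))
E
python3 - <<'E'
from h import *
print(manip.state())
for c in ['top','side']:
    im=manip.get_image(c); save(im,c+'1.png')
    for n in ['walnut_key_1_mid','maple_key_mid','dark_tray','pale_tray','board','mortise','rack','syringe_grip','nozzle_tip','mallet','wax_tin','glue_bottle']:
        for r in manip.mark_of(c,n)[:3]:
            print(c,n,round(r['confidence'],2),toworld(im,r['position']))
E
```

```text
pics
{'time': 0.0, 'joint_pos': array([ 1.3,  0.1,  1.4,  0. ,  1.6, -0. ]), 'qd': array([ 0., -0.,  0.,  0., -0., -0.]), 'joint_torque': array([ -0. , -73.2, -63.3,  -0. ,   0. ,   0. ]), 'tcp_pos': array([160.9, 655.3, 196.8]), 'ee_rot': array([[-1. ,  0.2, -0. ],
       [ 0.2,  1. , -0. ],
       [ 0. , -0. , -1. ]]), 'wrist_force': array([-0.1, -0.7, -0.4]), 'moment': array([0. , 0. , 0.1]), 'grasp_force': 0.0, 'finger_gap': 85.41912460923085}
top walnut_key_1_mid 0.6 [ 442.9 -144.3   29.8]
top walnut_key_1_mid 0.32 [518.  145.1   1.1]
top maple_key_mid 0.74 [ 451.8 -217.6   26.3]
top dark_tray 0.7 [683.2 133.   -0.2]
top pale_tray 0.75 [674.3   5.7  -1.8]
top board 0.73 [ 527.9 -178.8    2.6]
top mortise 0.78 [ 530.7 -174.5   26.5]
top rack 0.64 [519.7 142.5  -2.7]
top syringe_grip 0.5 [524.4 144.7 110.9]
top mallet 0.69 [337.6 158.9  -2.8]
top mallet 0.56 [ 446.6 -144.2   28.2]
top wax_tin 0.91 [ 731.2 -131.9   -0.9]
top glue_bottle 0.88 [801.5  58.9   2.7]
side walnut_key_1_mid 0.77 [ 443.4 -143.3   30.2]
side maple_key_mid 0.89 [ 449.8 -218.1   30.6]
side maple_key_mid 0.73 [521.6 144.   -1.7]
side dark_tray 0.87 [683.6 131.6  -1.8]
side pale_tray 0.87 [674.9  10.6   2.7]
side board 0.93 [ 529.1 -169.7    2.3]
side mortise 0.74 [ 528.6 -179.7   21.9]
side rack 0.8 [518.7 142.2  -3.5]
side syringe_grip 0.6 [516.5 146.9 113.3]
side syringe_grip 0.49 [ 446.7 -216.6   30.9]
side mallet 0.84 [340.9 157.9   2.2]
side wax_tin 0.67 [ 730.4 -129.     1.5]
side glue_bottle 0.57 [803.4  58.3  -2.2]
```

View pics/top1.png

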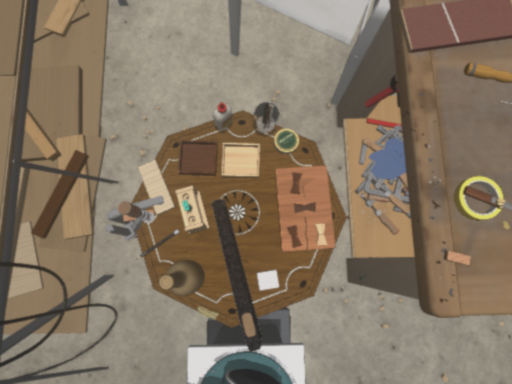

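View pics/side1.png

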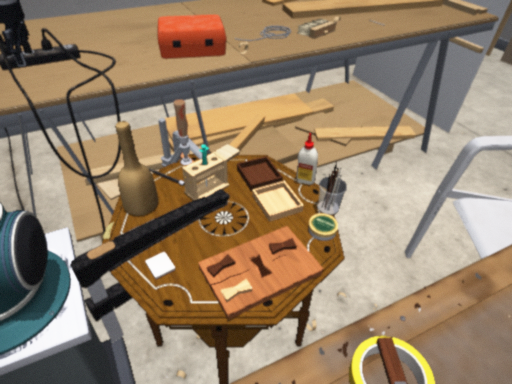

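Top view: walnut keys at about (295,183) and (294,236), the maple key at (321,234), and the mortise at (305,207). The dark tray is at (198,158), the pale tray at (241,160) and the rack at (190,208). A black bar runs from (219,203) to (252,345), and I need its height.

```bash
python3 - <<'E'
from h import *
t=manip.get_image('top'); s=manip.get_image('side')
def P(im): return np.array(im['intrinsics'])@np.c_[im['R'],im['t']]
a=np.array([[219,203],[245,320],[252,343]],float).T; b=np.array([[226,197],[110,255],[82,272]],float).T
X=cv2.triangulatePoints(P(t),P(s),a,b); print((X[:3]/X[3]).T)
print('top cam',toworld(t,[0,0,0]),'side cam',toworld(s,[0,0,0]))
for uv in [(295,183),(294,236),(321,234),(305,207)]: print(uv,pixplane(t,uv,34 if uv[0]!=305 else 22))
for uv in [(283,246),(222,267),(238,289),(261,266)]: print(uv,pixplane(s,uv,34 if uv[0]!=261 else 22))
A=cv2.resize(t['color'][120:280,110:350],None,fx=3.3,fy=3.3,interpolation=2)
B=cv2.resize(s['color'][120:330,60:360],None,fx=2.6,fy=2.6,interpolation=2)
cv2.imwrite('pics/t2.png',A[:,:,::-1]);cv2.imwrite('pics/s2.png',B[:,:,::-1])
E
```

```text
[[547.3  69.7  20.1]
 [225.6  -1.2  23.4]
 [162.5 -18.8  17.6]]
top cam [ 383.6  -25.6 1055.3] side cam [ 256.  -651.4  724.9]
(295, 183) [ 596.9 -150.    34. ]
(294, 236) [ 445.1 -141.3   34. ]
(321, 234) [ 449.3 -217.3   34. ]
(305, 207) [ 528.3 -177.5   22. ]
(283, 246) [ 596.1 -158.    34. ]
(222, 267) [ 443.9 -152.4   34. ]
(238, 289) [ 451.7 -219.7   34. ]
(261, 266) [ 527.6 -179.3   22. ]
```

View pics/t2.png

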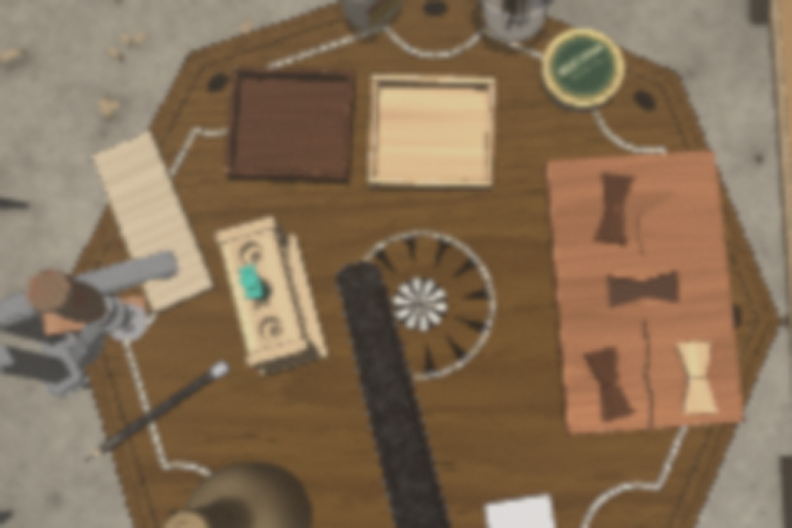

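View pics/s2.png

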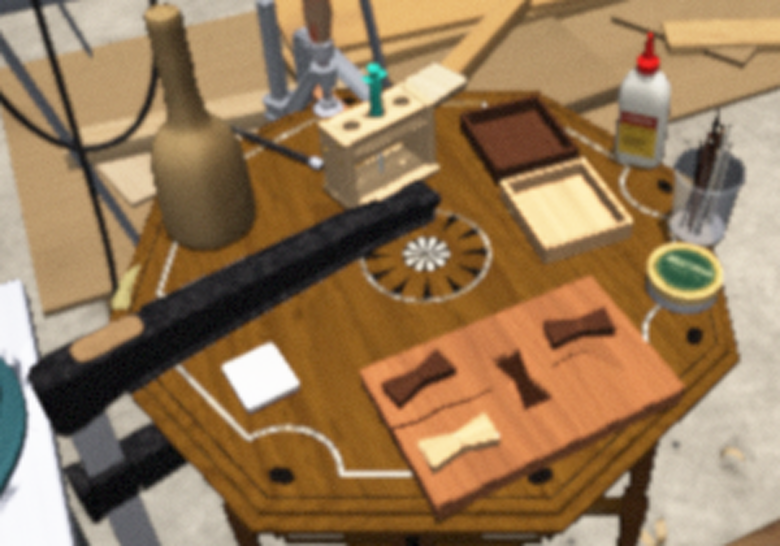

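The board (centre about (528,-178)), keys, trays and rack agree between the cameras. The black bar is low, about z 20. Next I go above the board, passing over the mallet.

```bash
cat >> h.py <<'E'
def plan(target,yaw=None,n=None,st=None,cols=True):
    """rows (cm,deg) from measured pose to target TCP; yaw=deg of tool y from world +y (ccw), mod 180"""
    st=st or manip.state(); R=np.array(st['ee_rot']); p=np.array(st['tcp_pos'])
    d=np.array(target,float)-p
    cy=np.degrees(np.arctan2(-R[0,1],R[1,1]))
    roll=0. if yaw is None else -((yaw-cy+90)%180-90)   # tool z down: +roll = cw from above
    n=n or int(max(np.ceil(np.linalg.norm(d)/45),np.ceil(abs(roll)/8),1))
    print('now',p,'yaw',round(cy,1),'roll tot',round(roll,1),'n',n)
    rows=[]
    for i in range(n):
        rows.append((R.T@d/n/10).round(3).tolist())
        a=np.radians(roll/n); R=R@np.array([[np.cos(a),-np.sin(a),0],[np.sin(a),np.cos(a),0],[0,0,1]])
    print(rows if roll else rows[0],'roll',round(roll/n,2))
E
python3 -c "
from h import *
s=manip.state();print(np.array2string(s['ee_rot'],precision=4))
plan((161,655,320)); plan((500,-180,s['tcp_pos'][2]),n=21)"
```

```text
[[-0.9711  0.2385  0.    ]
 [ 0.2385  0.9711  0.0001]
 [-0.      0.0001 -1.    ]]
now [161.  655.6 197.6] yaw -13.8 roll tot 0.0 n 3
[-0.004, -0.018, -4.078] roll 0.0
now [161.  655.6 197.6] yaw -13.8 roll tot 0.0 n 21
[-2.517, -3.479, -0.0] roll 0.0
```

{"api": "move_arm", "payload": {
  "claw": [8.5,8.5,8.5,8.5,8.5,8.5,8.5,8.5,8.5,8.5,8.5,8.5,8.5,8.5,8.5,8.5,8.5,8.5,8.5,8.5],
  "translation": [
    [0,0,-4.1],
    [0,0,-4.1],
    [0,0,-4.1],
    [-2.5,-3.5,0],
    [-2.5,-3.5,0],
    [-2.5,-3.5,0],
    [-2.5,-3.5,0],
    [-2.5,-3.5,0],
    [-2.5,-3.5,0],
    [-2.5,-3.5,0],
    [-2.5,-3.5,0],
    [-2.5,-3.5,0],
    [-2.5,-3.5,0],
    [-2.5,-3.5,0],
    [-2.5,-3.5,0],
    [-2.5,-3.5,0],
    [-2.5,-3.5,0],
    [-2.5,-3.5,0],
    [-2.5,-3.5,0],
    [-2.5,-3.5,0]
  ],
  "roll": [0,0,0,0,0,0,0,0,0,0,0,0,0,0,0,0,0,0,0,0]
}}

```text
time: 3.4
tcp_pos: [432.0, -25.6, 320.9]
ee_rot: [[-0.971, 0.239, 0.001], [0.239, 0.971, -0.0], [-0.001, 0.0, -1.0]]
wrist_force: [0.2, 1.8, -0.1]
finger_gap: 85.3
grasp_force: 0.0
```

{"api": "move_arm", "payload": {
  "claw": [8.5,8.5,8.5,8.5,8.5],
  "translation": [
    [-2.5,-3.5,0],
    [-2.5,-3.5,0],
    [-2.5,-3.5,0],
    [-2.5,-3.5,0],
    [0,0,0]
  ],
  "roll": [0,0,0,0,0]
}}

```text
time: 3.9
tcp_pos: [496.3, -187.1, 319.2]
ee_rot: [[-0.97, 0.242, -0.002], [0.242, 0.97, 0.0], [0.002, -0.0, -1.0]]
wrist_force: [-0.3, 0.8, -0.0]
finger_gap: 84.9
grasp_force: 0.0
```

```bash
cat > look.py <<'E'
import sys
from h import *
def look(name,things,fn='mark_of'):
    st=manip.state(); im=manip.get_image('wrist'); save(im,name); cv2.imwrite('pics/raw_'+name,im['color'])
    np.savez('pics/'+name+'.npz',K=im['intrinsics'],he=im['hand_eye'],R=st['ee_rot'],p=st['tcp_pos'])
    for n in things:
        for r in getattr(manip,fn)('wrist',n)[:3]: print(n,round(r['confidence'],2),toworld(im,r['position'],st))
    return im,st
if __name__=='__main__': look(sys.argv[1],sys.argv[2:])
E
python3 look.py w1.png walnut_key_1_mid maple_key_mid mortise board
```

```text
maple_key_mid 0.74 [ 446.  -215.4   26.1]
mortise 0.88 [ 523.7 -175.3   22.4]
board 0.73 [ 528.5 -176.4    0. ]
```

View pics/w1.png

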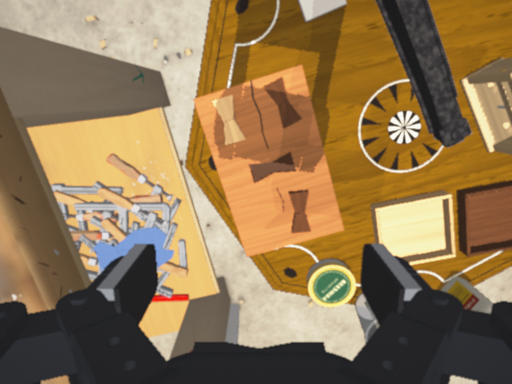

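Wrist view: maple key around (230,120), near walnut key (285,101), mortise (272,166), far walnut key (300,212). Next I get key centres and axes by segmentation.

```bash
python3 - <<'E'
from h import *
im=cv2.imread('pics/w1.png'); d=np.load('pics/w1.png.npz')
I={'intrinsics':d['K'],'hand_eye':d['he']}; st={'ee_rot':d['R'],'tcp_pos':d['p']}
hsv=cv2.cvtColor(im,cv2.COLOR_BGR2HSV)
for n,c,z,mp in [('maple',(230,120),34,1),('wA',(285,101),34,0),('wB',(300,212),34,0),('mort',(272,166),22,0)]:
    x,y=c; w=hsv[y-32:y+32,x-32:x+32].astype(int)
    if mp: m=(w[...,1]<130)&(w[...,2]>120)
    else: m=w[...,2]<(95)
    m=m.astype(np.uint8); k,l,s,cc=cv2.connectedComponentsWithStats(m)
    j=l[28:37,28:37]; j=np.bincount(j[j>0]).argmax() if (j>0).any() else 0
    if not j: print(n,'none',w[32,32],w[32,50]); continue
    (cx,cy)=cc[j]; pts=np.argwhere(l==j)[:,::-1]+[x-32,y-32]
    W=np.array([pixplane(I,p,z,st)[:2] for p in pts]); mu=W.mean(0); ev,V=np.linalg.eigh(np.cov((W-mu).T)); a=V[:,1]; a*=np.sign(a[0])
    print(n,'px',cc[j]+[x-32,y-32],'area',s[j,4],'world',mu,'axis yaw deg',np.degrees(np.arctan2(a[1],a[0])),'len',np.ptp((W-mu)@a),'wid',np.ptp((W-mu)@[-a[1],a[0]]))
E
```

```text
maple px [228.3 119.3] area 773 world [ 447.2 -216.8] axis yaw deg 2.2569489006701318 len 60.41055252824867 wid 28.03324907262036
wA px [288.  112.9] area 304 world [ 458.1 -138.5] axis yaw deg 3.9400578695207047 len 41.92942928024604 wid 23.983498711905362
wB none [ 11 150 131] [ 13 158 228]
mort none [ 11 120 121] [ 11 124 117]
```

```bash
cat > fit.py <<'E'
import sys
from h import *
from scipy.ndimage import map_coordinates
from scipy.optimize import differential_evolution
def poly(L,E,W,o):
    L,E,W=L/2+o,E/2+o,W/2+o
    P=np.array([[-L,-E],[0,-W],[L,-E],[L,E],[0,W],[-L,E],[-L,-E]])
    return np.concatenate([P[i]+np.linspace(0.05,.95,15)[:,None]*(P[i+1]-P[i]) for i in range(6)])
def fit(name,c,z,sign=1,size=(60,28,14),yaw0=0,yr=30,r=18):
    im=cv2.imread('pics/'+name); d=np.load('pics/'+name+'.npz')
    V=np.log(cv2.GaussianBlur(im.max(2).astype(np.float32),(0,0),.8)+5)
    R,p,K,he=d['R'],d['p'],d['K'],d['he']
    T=np.linalg.inv(he)
    def proj(X): # world Nx3 -> px
        q=(X-p)@R; q=q@T[:3,:3].T+T[:3,3]; q=q@K.T; return q[:,:2]/q[:,2:]
    def samp(v,o):
        a=np.radians(v[2]); Q=poly(*size,o)@np.array([[np.cos(a),np.sin(a)],[-np.sin(a),np.cos(a)]])+v[:2]
        uv=proj(np.c_[Q,np.full(len(Q),z)]); return map_coordinates(V,[uv[:,1],uv[:,0]],order=1,mode='nearest')
    f=lambda v:-np.mean(np.clip(sign*(samp(v,2.5)-samp(v,-2.5)),-.3,.4))
    s=differential_evolution(f,[(c[0]-r,c[0]+r),(c[1]-r,c[1]+r),(yaw0-yr,yaw0+yr)],seed=1,maxiter=80)
    print(name,'centre/yaw',s.x,'score',round(-s.fun,3)); return s.x
E
python3 - <<'E'
from fit import *
fit('w1.png',(447,-217),34,-1)
fit('w1.png',(445,-144),34,1,yaw0=10)
fit('w1.png',(597,-154),34,1)
fit('w1.png',(528,-177),22,1,(62,30,16),yaw0=90)
E
```

```text
w1.png centre/yaw [ 448.  -217.2    1.6] score 0.169
w1.png centre/yaw [ 443.6 -143.2   12.9] score 0.4
w1.png centre/yaw [ 594.7 -152.6   -9.4] score 0.396
w1.png centre/yaw [ 525.9 -176.3   94.2] score 0.392
```

```bash
python3 -c "
from h import *
plan((443.6,-143.2,80),12.9,n=8)"
```

```text
now [ 495.4 -182.6  321. ] yaw -13.7 roll tot -26.6 n 8
[[0.748, 0.325, 3.012], [0.728, 0.367, 3.012], [0.705, 0.409, 3.012], [0.68, 0.449, 3.012], [0.653, 0.488, 3.012], [0.623, 0.525, 3.012], [0.592, 0.561, 3.012], [0.558, 0.594, 3.012]] roll -3.33
```

{"api": "move_arm", "payload": {
  "claw": [4.5,4.5,4.5,4.5,4.5,4.5,4.5,4.5,4.5,4.5],
  "translation": [
    [0.75,0.33,3],
    [0.73,0.37,3],
    [0.71,0.41,3],
    [0.68,0.45,3],
    [0.65,0.49,3],
    [0.62,0.53,3],
    [0.59,0.56,3],
    [0.56,0.59,3],
    [0,0,0],
    [0,0,0]
  ],
  "roll": [-3.33,-3.33,-3.33,-3.33,-3.33,-3.33,-3.33,-3.33,0,0]
}}

```text
time: 5.15
tcp_pos: [444.0, -143.4, 81.8]
ee_rot: [[-0.975, -0.222, 0.001], [-0.222, 0.975, -0.0], [-0.001, -0.001, -1.0]]
wrist_force: [0.3, -0.4, -0.1]
finger_gap: 45.3
grasp_force: 0.0
```

```bash
python3 -c "
from h import *
plan((443.6,-143.2,25),12.9,n=3)
from look import look
im,st=look('w2.png',[])
from fit import fit
fit('w2.png',(443.6,-143.2),34,1,yaw0=13,r=8,yr=8)"
```

```text
now [ 444.  -143.4   81.8] yaw 12.8 roll tot -0.1 n 3
[[0.012, 0.011, 1.895], [0.012, 0.011, 1.895], [0.012, 0.011, 1.895]] roll -0.03
w2.png centre/yaw [ 441.5 -142.4   13.3] score 0.4
```

{"api": "move_arm", "payload": {
  "claw": [4.5,4.5,4.5,4.5,1,1,1,1,1,1],
  "translation": [
    [0.1,0,1.9],
    [0,0.1,1.9],
    [0,0,1.8],
    [0,0,0],
    [0,0,0],
    [0,0,0],
    [0,0,0],
    [0,0,0],
    [0,0,0],
    [0,0,0]
  ],
  "roll": [0,0,0,0,0,0,0,0,0,0],
  "force": 40
}}

```text
time: 6.2
tcp_pos: [442.5, -143.1, 24.8]
ee_rot: [[-0.975, -0.222, 0.0], [-0.222, 0.975, -0.0], [-0.0, -0.0, -1.0]]
wrist_force: [0.7, -0.4, 0.3]
finger_gap: 10.0
grasp_force: 0.0
```

{"api": "move_arm", "payload": {
  "claw": [1,1,1,1,1],
  "translation": [
    [0,0,-2],
    [0,0,-4],
    [0,0,-4],
    [0,0,-4],
    [0,0,0]
  ],
  "roll": [0,0,0,0,0]
}}

```text
time: 6.7
tcp_pos: [444.2, -143.8, 170.3]
ee_rot: [[-0.975, -0.222, 0.007], [-0.222, 0.975, -0.003], [-0.006, -0.004, -1.0]]
wrist_force: [1.0, -0.7, -0.3]
finger_gap: 9.9
grasp_force: 0.0
```

```bash
python3 -c "
from h import *
s=manip.state();print(s['tcp_pos'],s['finger_gap'],s['grasp_force'])
im=manip.get_image('top')
# trays: fit by corners in saved crop
for n,uvs in {'dark':[(238,72),(353,72),(350,182),(229,178)],'pale':[(371,76),(496,77),(493,186),(367,184)]}.items():
    for c in uvs: print(n,pixplane(im,(110+c[0]/3.3,120+c[1]/3.3),24))
plan((683,110,100),0)
plan((683,110,100),0,n=20)
"
```

```text
[ 444.2 -143.8  170.3] 9.915112689434494 0.0
dark [729.9 179.6  24. ]
dark [728.1  76.   24. ]
dark [626.4  78.6  24. ]
dark [631.9 185.7  24. ]
pale [724.1  59.8  24. ]
pale [721.2 -52.7  24. ]
pale [620.6 -48.   24. ]
pale [624.3  63.5  24. ]
now [ 443.4 -143.5  167.2] yaw 12.8 roll tot 12.8 n 8
[[-3.621, 2.426, 0.847], [-3.552, 2.526, 0.847], [-3.48, 2.625, 0.847], [-3.405, 2.721, 0.847], [-3.327, 2.815, 0.847], [-3.247, 2.907, 0.847], [-3.164, 2.997, 0.847], [-3.079, 3.085, 0.847]] roll 1.61
now [ 443.4 -143.5  167.2] yaw 12.8 roll tot 12.8 n 20
[[-1.449, 0.97, 0.339], [-1.438, 0.986, 0.339], [-1.426, 1.002, 0.339], [-1.415, 1.018, 0.339], [-1.404, 1.034, 0.339], [-1.392, 1.05, 0.339], [-1.38, 1.065, 0.339], [-1.368, 1.081, 0.339], [-1.356, 1.096, 0.339], [-1.343, 1.111, 0.339], [-1.331, 1.126, 0.339], [-1.318, 1.141, 0.339], [-1.305, 1.156, 0.339], [-1.292, 1.17, 0.339], [-1.279, 1.185, 0.339], [-1.266, 1.199, 0.339], [-1.252, 1.213, 0.339], [-1.239, 1.227, 0.339], [-1.225, 1.241, 0.339], [-1.211, 1.254, 0.339]] roll 0.64
```

The gripper closed to 10 mm with no force, so it missed the key. I look again.

```bash
python3 -c "
from look import look
im,st=look('w3.png',['walnut_key_1_mid'])
from fit import fit
fit('w3.png',(443.6,-143.2),34,1,yaw0=13,r=20,yr=20)
import cv2
a=cv2.imread('pics/w2.png');b=cv2.imread('pics/w3.png');import numpy as np
cv2.imwrite('pics/w23.png',cv2.resize(np.hstack([a,b]),None,fx=.78,fy=.78))"
```

```text
walnut_key_1_mid 0.75 [ 440.5 -145.3   32.7]
w3.png centre/yaw [ 443.4 -142.4   12.6] score 0.4
```

View pics/w23.png

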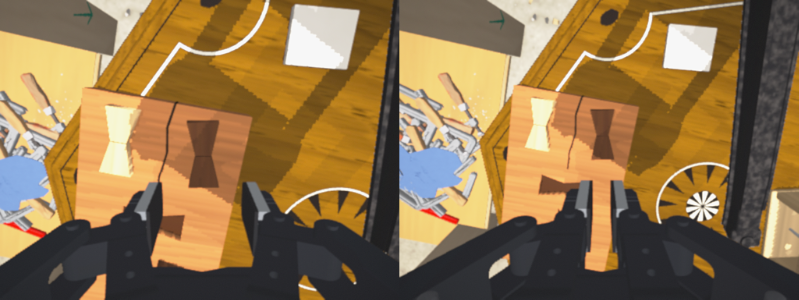

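Left, before closing: key at (203,150), beyond the fingertips at y≈185. Right, after: key unmoved, gap empty. I check where the TCP projects compared with the visible fingertips, about (254,237) full-res.

```bash
python3 -c "
from h import *
d=np.load('pics/w3.png.npz'); T=np.linalg.inv(d['he']); K=d['K']
print(d['he'])
for q in [(0,0,0),(0,0,-10),(0,0,-19),(0,5,0),(11,5,0),(-11,5,0),(11,5,-19)]:
    c=T[:3,:3]@np.array(q,float)+T[:3,3]; c=K@c; print(q,c[:2]/c[2])
im=cv2.imread('pics/w3.png')
cv2.imwrite('pics/c3.png',cv2.resize(im[190:340,170:350],None,fx=4,fy=4,interpolation=2))
"
```

```text
[[   0.    -1.    -0.3   67.5]
 [   1.     0.     0.     0.1]
 [  -0.    -0.3    1.  -176.7]
 [   0.     0.     0.     1. ]]
(0, 0, 0) [258.6 225.2]
(0, 0, -10) [258.6 232.1]
(0, 0, -19) [258.6 238.9]
(0, 5, 0) [267.7 225.2]
(11, 5, 0) [267.8 206.1]
(-11, 5, 0) [267.5 243.7]
(11, 5, -19) [268.8 218. ]
```

View pics/c3.png

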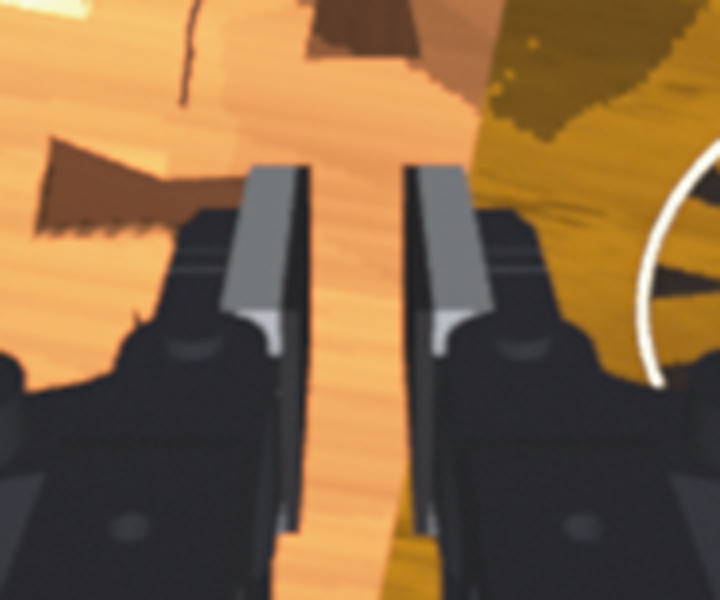

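```bash
python3 -c "
from h import *
d=np.load('pics/w3.png.npz'); he=d['he']; K=d['K']; print(K)
o=he[:3,3]
for uv in [(247.5,231.7),(270.8,231.7),(245,267.5),(275,267.5),(225,267.5),(292,267.5),(232.5,231.7),(286,231.7)]:
    e=he[:3,:3]@np.linalg.inv(K)@np.r_[uv,1]
    for x in (11,): print(uv,x,o+e*(x-o[0])/e[0])
    k=abs(4.95/e[1]); print('   by gap',o+e*k)
"
```

```text
[[342.9   0.  258.8]
 [  0.  342.9 191.3]
 [  0.    0.    1. ]]
(247.5, 231.7) 11 [ 11.   -4.8 -36.8]
   by gap [ 10.6  -4.9 -35.7]
(270.8, 231.7) 11 [ 11.    5.4 -36.8]
   by gap [ 14.5   5.  -45.3]
(245, 267.5) 11 [ 11.   -4.6 -69.5]
   by gap [  8.4  -4.9 -64.7]
(275, 267.5) 11 [ 11.    5.7 -69.5]
   by gap [ 17.7   5.  -82.2]
(225, 267.5) 11 [ 11.  -11.5 -69.5]
   by gap [  43.4   -4.9 -131.1]
(292, 267.5) 11 [ 11.   11.6 -69.5]
   by gap [  43.1    5.  -130.5]
(232.5, 231.7) 11 [ 11.  -11.4 -36.8]
   by gap [  43.1   -4.9 -116.3]
(286, 231.7) 11 [ 11.   12.  -36.8]
   by gap [  44.     5.  -118.6]
```

The fingertips show up about 37 mm short of the reported TCP. Two measurements of the same image agree on this, and it explains the miss. So tip z ≈ TCP z + 37, and I retry lower, stepping down and checking the force.

{"api": "move_arm", "payload": {
  "claw": [4.5,4.5,4.5,4.5,4.5,4.5],
  "translation": [
    [0,0,4],
    [0,0,4],
    [0,0,4],
    [0,0,3],
    [0,0,1.7],
    [0,0,0]
  ],
  "roll": [0,0,0,0,0,0]
}}

```text
time: 7.45
tcp_pos: [440.0, -142.2, -6.2]
ee_rot: [[-0.975, -0.222, -0.006], [-0.222, 0.975, 0.002], [0.005, 0.004, -1.0]]
wrist_force: [-0.7, 0.2, 0.2]
finger_gap: 44.9
grasp_force: 0.0
```

{"api": "move_arm", "payload": {
  "claw": [4.5,4.5,4.5],
  "translation": [
    [0,0,0.4],
    [0,0,0.4],
    [0,0,0]
  ],
  "roll": [0,0,0]
}}

```text
time: 7.75
tcp_pos: [442.5, -143.1, -10.2]
ee_rot: [[-0.975, -0.222, 0.0], [-0.222, 0.975, -0.0], [-0.0, -0.0, -1.0]]
wrist_force: [0.4, 0.2, 0.5]
finger_gap: 45.0
grasp_force: 0.0
```

{"api": "move_arm", "payload": {
  "claw": [0.5,0.5,0.5,0.5,0.5,0.5],
  "translation": [
    [0,0,0],
    [0,0,0],
    [0,0,0],
    [0,0,0],
    [0,0,0],
    [0,0,0]
  ],
  "roll": [0,0,0,0,0,0],
  "force": 40
}}

```text
time: 8.35
tcp_pos: [442.8, -143.2, -9.7]
ee_rot: [[-0.975, -0.222, 0.001], [-0.222, 0.975, -0.0], [-0.001, -0.0, -1.0]]
wrist_force: [-1.9, 0.5, 6.1]
finger_gap: 17.0
grasp_force: 37.4
```

The key is held at 17 mm with 37 N. Next I lift it and carry it to the dark tray.

{"api": "move_arm", "payload": {
  "claw": [0.5,0.5,0.5,0.5],
  "translation": [
    [0,0,-2],
    [0,0,-4],
    [0,0,-3],
    [0,0,0]
  ],
  "roll": [0,0,0,0]
}}

```text
time: 8.75
tcp_pos: [444.3, -143.8, 84.1]
ee_rot: [[-0.975, -0.222, 0.006], [-0.222, 0.975, -0.002], [-0.005, -0.004, -1.0]]
wrist_force: [0.1, -0.2, 0.2]
finger_gap: 16.7
grasp_force: 37.8
```

```bash
python3 -c "
from h import *
s=manip.state();print(s['finger_gap'],s['grasp_force'])
plan((681,151,70),-2,n=10)
"
```

```text
16.7378102735296 37.77457780761438
now [ 444.3 -143.8   84.1] yaw 12.8 roll tot 14.8 n 10
[[-2.962, 2.349, 0.148], [-2.901, 2.425, 0.148], [-2.837, 2.499, 0.148], [-2.771, 2.571, 0.148], [-2.704, 2.642, 0.148], [-2.634, 2.712, 0.148], [-2.563, 2.779, 0.148], [-2.49, 2.844, 0.148], [-2.416, 2.908, 0.148], [-2.34, 2.969, 0.148]] roll 1.48
```

{"api": "move_arm", "payload": {
  "claw": [0.5,0.5,0.5,0.5,0.5,0.5,0.5,0.5,0.5,0.5,0.5,0.5],
  "translation": [
    [-2.98,2.35,0.1],
    [-2.92,2.42,0.1],
    [-2.85,2.5,0.1],
    [-2.79,2.57,0.1],
    [-2.72,2.64,0.1],
    [-2.65,2.71,0.1],
    [-2.58,2.78,0.1],
    [-2.5,2.84,0.1],
    [-2.43,2.91,0.1],
    [-2.35,2.97,0.1],
    [0,0,0],
    [0,0,0]
  ],
  "roll": [1.48,1.48,1.48,1.48,1.48,1.48,1.48,1.48,1.48,1.48,0,0]
}}

```text
time: 9.95
tcp_pos: [680.2, 152.3, 68.3]
ee_rot: [[-0.999, 0.033, -0.002], [0.033, 0.999, -0.0], [0.002, -0.0, -1.0]]
wrist_force: [-0.3, -0.0, -0.6]
finger_gap: 16.6
grasp_force: 37.8
```

```bash
python3 -c "
from look import *
look('w4.png',['dark_tray','pale_tray'])
plan((681,151,-25),-2,n=4)
"
```

```text
dark_tray 0.6 [679.8 135.7   1.4]
pale_tray 0.62 [671.2  10.9  -1.6]
now [680.  151.1  69.5] yaw -2.0 roll tot 0.0 n 4
[[-0.025, -0.002, 2.362], [-0.025, -0.002, 2.362], [-0.025, -0.002, 2.362], [-0.025, -0.002, 2.362]] roll 0.0
```

View pics/w4.png

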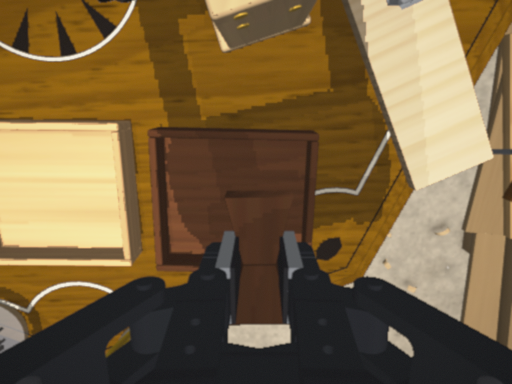

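The tray rim spans about (150,130) to (317,132), with its lower-left corner near (157,270). The key is in the gripper at (258,230).

```bash
python3 -c "
from h import *
d=np.load('pics/w4.png.npz'); I={'intrinsics':d['K'],'hand_eye':d['he']}; st={'ee_rot':d['R'],'tcp_pos':d['p']}
for uv in [(150,130),(317,132),(156,270),(312,240)]: print(uv,pixplane(I,uv,24,st))
for uv in [(0,120),(130,121),(140,265)]: print('pale',pixplane(I,uv,24,st))
"
```

```text
(150, 130) [630.3  84.4  24. ]
(317, 132) [635.  190.8  24. ]
(156, 270) [728.6  77.3  24. ]
(312, 240) [709.2 188.2  24. ]
pale [620.9  -9.7  24. ]
pale [624.2  72.4  24. ]
pale [724.4  66.4  24. ]
```

{"api": "move_arm", "payload": {
  "claw": [0.5,0.5,0.5,0.5,0.5,0.5,2.7,2.7,2.7,2.7],
  "translation": [
    [-0.1,0.3,2.5],
    [0,0,3],
    [0,0,2.5],
    [0,0,1],
    [0,0,0.4],
    [0,0,0],
    [0,0,0],
    [0,0,0],
    [0,0,0],
    [0,0,0]
  ],
  "roll": [0,0,0,0,0,0,0,0,0,0]
}}

```text
time: 11.1
tcp_pos: [681.8, 154.9, -23.9]
ee_rot: [[-0.999, 0.034, 0.001], [0.034, 0.999, 0.0], [-0.001, 0.0, -1.0]]
wrist_force: [0.6, 0.2, -0.4]
finger_gap: 27.3
grasp_force: 0.0
```

{"api": "move_arm", "payload": {
  "claw": [2.7,2.7,2.7,2.7,2.7,2.7],
  "translation": [
    [0,0,-1],
    [0,0,-3],
    [0,0,-3],
    [0,0,-3],
    [0,0,0],
    [0,0,0]
  ],
  "roll": [0,0,0,0,0,0]
}}

```text
time: 11.7
tcp_pos: [681.9, 155.0, 76.8]
ee_rot: [[-0.999, 0.034, 0.002], [0.034, 0.999, 0.0], [-0.002, 0.0, -1.0]]
wrist_force: [-0.0, -0.5, -0.8]
finger_gap: 27.2
grasp_force: 0.0
```

```bash
python3 -c "
from look import *
look('w5.png',['walnut_key_1_mid'])
plan((594.7,-152.6,70),-9.4,n=9)
"
```

```text
walnut_key_1_mid 0.88 [682.1 154.1  13.8]
now [681.1 154.8  74.8] yaw -2.0 roll tot 7.4 n 9
[[0.843, -3.446, 0.055], [0.793, -3.458, 0.055], [0.743, -3.469, 0.055], [0.693, -3.48, 0.055], [0.643, -3.489, 0.055], [0.593, -3.498, 0.055], [0.542, -3.506, 0.055], [0.491, -3.514, 0.055], [0.44, -3.521, 0.055]] roll 0.83
```

The first key lies in the dark tray at (682,154). Next is the far walnut key.

{"api": "move_arm", "payload": {
  "claw": [4.5,4.5,4.5,4.5,4.5,4.5,4.5,4.5,4.5,4.5,4.5],
  "translation": [
    [0.84,-3.45,0],
    [0.79,-3.46,0],
    [0.74,-3.47,0],
    [0.69,-3.48,0],
    [0.64,-3.49,0],
    [0.59,-3.5,0],
    [0.54,-3.51,0],
    [0.49,-3.51,0],
    [0.44,-3.52,0],
    [0,0,0],
    [0,0,0]
  ],
  "roll": [0.83,0.83,0.83,0.83,0.83,0.83,0.83,0.83,0.83,0,0]
}}

```text
time: 12.9
tcp_pos: [594.8, -152.9, 74.6]
ee_rot: [[-0.986, 0.165, -0.001], [0.165, 0.986, 0.001], [0.001, 0.0, -1.0]]
wrist_force: [0.4, 0.1, -0.4]
finger_gap: 44.4
grasp_force: 0.0
```

```bash
python3 -c "
from look import *
look('w6.png',['walnut_key_1_mid'])
from fit import fit
fit('w6.png',(594.7,-152.6),34,1,yaw0=-9.4,r=8,yr=8)
plan((594.7,-152.6,-10),-9.4,n=4)
"
```

```text
w6.png centre/yaw [ 593.5 -152.4   -9.5] score 0.4
now [ 595.3 -151.8   75. ] yaw -9.4 roll tot 0.0 n 4
[[0.009, -0.022, 2.124], [0.009, -0.022, 2.124], [0.009, -0.022, 2.124], [0.009, -0.022, 2.124]] roll 0.0
```

{"api": "move_arm", "payload": {
  "claw": [4.5,4.5,4.5,4.5,4.5,0.5,0.5,0.5,0.5,0.5],
  "translation": [
    [0.1,-0.1,2.5],
    [0,0,3],
    [0,0,2],
    [0,0,0.9],
    [0,0,0],
    [0,0,0],
    [0,0,0],
    [0,0,0],
    [0,0,0],
    [0,0,0]
  ],
  "roll": [0,0,0,0,0,0,0,0,0,0],
  "force": 40
}}

```text
time: 14.0
tcp_pos: [595.0, -153.4, -6.8]
ee_rot: [[-0.986, 0.164, 0.002], [0.164, 0.986, -0.0], [-0.002, 0.0, -1.0]]
wrist_force: [0.5, 2.6, 6.1]
finger_gap: 16.2
grasp_force: 37.2
```

{"api": "move_arm", "payload": {
  "claw": [0.5,0.5,0.5,0.5,0.5],
  "translation": [
    [0,0,-2],
    [0,0,-4],
    [0,0,-2.5],
    [0,0,0],
    [0,0,0]
  ],
  "roll": [0,0,0,0,0]
}}

```text
time: 14.5
tcp_pos: [594.4, -153.6, 77.2]
ee_rot: [[-0.986, 0.164, 0.001], [0.164, 0.986, -0.0], [-0.001, -0.0, -1.0]]
wrist_force: [-0.4, -0.5, -0.1]
finger_gap: 16.6
grasp_force: 37.6
```

```bash
python3 -c "
from h import *
plan((681,114,75),-2,n=8)
"
```

```text
now [ 594.4 -153.6   77.2] yaw -9.4 roll tot -7.4 n 8
[[-0.52, 3.477, 0.028], [-0.576, 3.468, 0.028], [-0.632, 3.458, 0.028], [-0.688, 3.447, 0.028], [-0.744, 3.436, 0.028], [-0.8, 3.423, 0.028], [-0.855, 3.41, 0.028], [-0.91, 3.395, 0.028]] roll -0.93
```

{"api": "move_arm", "payload": {
  "claw": [0.5,0.5,0.5,0.5,0.5,0.5,0.5,0.5,0.5,0.5,0.5,0.5,0.5,0.5,0.5],
  "translation": [
    [-0.52,3.48,0],
    [-0.58,3.47,0],
    [-0.63,3.46,0],
    [-0.69,3.45,0],
    [-0.74,3.44,0],
    [-0.8,3.42,0],
    [-0.86,3.41,0],
    [-0.91,3.4,0],
    [0,0,0],
    [0,0,0],
    [0,0,2.5],
    [0,0,3],
    [0,0,2.5],
    [0,0,1.3],
    [0,0,0]
  ],
  "roll": [-0.93,-0.93,-0.93,-0.93,-0.93,-0.93,-0.93,-0.93,0,0,0,0,0,0,0]
}}

```text
time: 16.0
tcp_pos: [679.5, 113.4, -18.6]
ee_rot: [[-0.999, 0.036, -0.003], [0.036, 0.999, -0.001], [0.003, -0.001, -1.0]]
wrist_force: [-0.2, 0.8, 0.2]
finger_gap: 16.7
grasp_force: 37.7
```

{"api": "move_arm", "payload": {
  "claw": [0.5,0.5,0.5],
  "translation": [
    [0,0,0.2],
    [0,0,0.2],
    [0,0,0]
  ],
  "roll": [0,0,0]
}}

```text
time: 16.3
tcp_pos: [681.2, 114.3, -19.6]
ee_rot: [[-0.999, 0.035, 0.001], [0.035, 0.999, 0.0], [-0.001, 0.0, -1.0]]
wrist_force: [0.0, 0.3, 1.0]
finger_gap: 16.4
grasp_force: 37.7
```

{"api": "move_arm", "payload": {
  "claw": [2.7,2.7,2.7,2.7,2.7,2.7,2.7,2.7,2.7,2.7],
  "translation": [
    [0,0,0],
    [0,0,0],
    [0,0,0],
    [0,0,0],
    [0,0,-1],
    [0,0,-3],
    [0,0,-3],
    [0,0,-3],
    [0,0,0],
    [0,0,0]
  ],
  "roll": [0,0,0,0,0,0,0,0,0,0]
}}

```text
time: 17.3
tcp_pos: [681.1, 114.4, 80.8]
ee_rot: [[-0.999, 0.035, 0.002], [0.035, 0.999, 0.0], [-0.002, 0.0, -1.0]]
wrist_force: [-0.3, -0.6, 0.2]
finger_gap: 27.3
grasp_force: 0.0
```

```bash
python3 -c "
from look import *
look('w7.png',['walnut_key_1_mid'])
plan((447.7,-217,76),1.9,n=10)
"
```

```text
walnut_key_1_mid 0.86 [684.2 153.   13.4]
now [680.3 114.2  78.7] yaw -2.0 roll tot -3.9 n 10
[[2.21, -3.391, 0.031], [2.233, -3.376, 0.031], [2.256, -3.361, 0.031], [2.278, -3.345, 0.031], [2.301, -3.33, 0.031], [2.324, -3.314, 0.031], [2.346, -3.298, 0.031], [2.368, -3.282, 0.031], [2.39, -3.266, 0.031], [2.413, -3.25, 0.031]] roll -0.39
```

{"api": "move_arm", "payload": {
  "claw": [4.5,4.5,4.5,4.5,4.5,4.5,4.5,4.5,4.5,4.5,4.5,4.5],
  "translation": [
    [2.21,-3.39,0],
    [2.23,-3.38,0],
    [2.26,-3.36,0],
    [2.28,-3.35,0],
    [2.3,-3.33,0],
    [2.32,-3.31,0],
    [2.35,-3.3,0],
    [2.37,-3.28,0],
    [2.39,-3.27,0],
    [2.41,-3.25,0],
    [0,0,0],
    [0,0,0]
  ],
  "roll": [-0.39,-0.39,-0.39,-0.39,-0.39,-0.39,-0.39,-0.39,-0.39,-0.39,0,0]
}}

```text
time: 18.6
tcp_pos: [447.5, -217.4, 78.9]
ee_rot: [[-1.0, -0.031, -0.001], [-0.031, 1.0, 0.001], [0.001, 0.001, -1.0]]
wrist_force: [-0.2, 0.0, 0.3]
finger_gap: 45.0
grasp_force: 0.0
```

```bash
python3 -c "
from look import *
look('w8.png',['maple_key_mid'])
from fit import fit
fit('w8.png',(447.7,-217),34,-1,yaw0=2,r=8,yr=8)
plan((447.7,-217,-8),1.9,n=4)
t=manip.get_image('top'); save(t,'top8.png')
for r in manip.mark_of('top','walnut_key_1_mid'): print(r['confidence'],toworld(t,r['position']))
"
```

```text
maple_key_mid 0.65 [ 445.7 -217.3   26.4]
w8.png centre/yaw [ 448.8 -216.6    3.6] score 0.158
now [ 448.4 -216.4   79.1] yaw 1.9 roll tot 0.0 n 4
[[0.015, -0.015, 2.177], [0.015, -0.015, 2.177], [0.015, -0.015, 2.177], [0.015, -0.015, 2.177]] roll 0.01
0.72 [682.8 153.9  10.7]
```

{"api": "move_arm", "payload": {
  "claw": [4.5,4.5,4.5,4.5,4.5,0.5,0.5,0.5,0.5,0.5],
  "translation": [
    [0,0,2.5],
    [0,0,3],
    [0,0,2.2],
    [0,0,1],
    [0,0,0],
    [0,0,0],
    [0,0,0],
    [0,0,0],
    [0,0,0],
    [0,0,0]
  ],
  "roll": [0,0,0,0,0,0,0,0,0,0],
  "force": 40
}}

```text
time: 19.8
tcp_pos: [449.0, -217.3, -5.9]
ee_rot: [[-0.999, -0.033, 0.002], [-0.033, 0.999, -0.001], [-0.002, -0.001, -1.0]]
wrist_force: [-0.5, 1.5, 6.8]
finger_gap: 15.8
grasp_force: 37.0
```

{"api": "move_arm", "payload": {
  "claw": [0.5,0.5,0.5,0.5,0.5],
  "translation": [
    [0,0,-2],
    [0,0,-4],
    [0,0,-2.5],
    [0,0,0],
    [0,0,0]
  ],
  "roll": [0,0,0,0,0]
}}

```text
time: 20.3
tcp_pos: [448.5, -217.2, 78.3]
ee_rot: [[-0.999, -0.033, 0.001], [-0.033, 0.999, -0.001], [-0.001, -0.001, -1.0]]
wrist_force: [0.4, -0.0, -0.4]
finger_gap: 15.7
grasp_force: 37.0
```

```bash
python3 -c "
from h import *
plan((673,7,75),0,n=8)
"
```

```text
now [ 448.5 -217.2   78.3] yaw 1.9 roll tot 1.9 n 8
[[-2.898, 2.708, 0.043], [-2.887, 2.72, 0.043], [-2.875, 2.732, 0.043], [-2.864, 2.744, 0.043], [-2.852, 2.756, 0.043], [-2.841, 2.767, 0.043], [-2.829, 2.779, 0.043], [-2.818, 2.791, 0.043]] roll 0.24
```

{"api": "move_arm", "payload": {
  "claw": [0.5,0.5,0.5,0.5,0.5,0.5,0.5,0.5,0.5,0.5,0.5,0.5,0.5,0.5,0.5,0.5],
  "translation": [
    [-2.9,2.71,0],
    [-2.89,2.72,0],
    [-2.88,2.73,0],
    [-2.86,2.74,0],
    [-2.85,2.76,0],
    [-2.84,2.77,0],
    [-2.83,2.78,0],
    [-2.82,2.79,0],
    [0,0,0],
    [0,0,0],
    [0,0,2.5],
    [0,0,3],
    [0,0,2.5],
    [0,0,1.2],
    [0,0,0.5],
    [0,0,0]
  ],
  "roll": [0.24,0.24,0.24,0.24,0.24,0.24,0.24,0.24,0,0,0,0,0,0,0,0]
}}

```text
time: 21.9
tcp_pos: [672.6, 6.8, -19.3]
ee_rot: [[-1.0, 0.001, -0.0], [0.001, 1.0, -0.0], [0.0, -0.0, -1.0]]
wrist_force: [0.5, 0.0, -0.0]
finger_gap: 15.9
grasp_force: 37.0
```

{"api": "move_arm", "payload": {
  "claw": [3.2,3.2,3.2,3.2,3.2,3.2,3.2,3.2,3.2,3.2],
  "translation": [
    [0,0,0],
    [0,0,0],
    [0,0,0],
    [0,0,0],
    [0,0,-1],
    [0,0,-3],
    [0,0,-4],
    [0,0,-4],
    [0,0,-4],
    [0,0,0]
  ],
  "roll": [0,0,0,0,0,0,0,0,0,0]
}}

```text
time: 22.9
tcp_pos: [674.9, 7.2, 148.4]
ee_rot: [[-1.0, 0.0, 0.009], [0.0, 1.0, -0.0], [-0.009, -0.0, -1.0]]
wrist_force: [0.3, 0.8, -0.2]
finger_gap: 32.2
grasp_force: 0.0
```

```bash
python3 -c "
from look import *
look('w9.png',['maple_key_mid','walnut_key_1_mid','rack','syringe_grip'])
plan((560,110,230),None)
"
```

```text
maple_key_mid 0.62 [671.3   9.8  13.6]
walnut_key_1_mid 0.68 [681.9 154.1  14.5]
now [672.2   7.2 139.3] yaw -0.0 roll tot 0.0 n 4
[2.81, 2.569, -2.261] roll 0.0
```

```bash
python3 -c "
from fit import *
for n in ['w7.png','w9.png']:
    fit(n,(681,114),16,1,r=12,yr=15); fit(n,(682,154),16,1,r=12,yr=15); fit(n,(682,134),16,1,r=6,yr=15)
plan((525,144,225),None,n=5)
t=manip.get_image('side')
for r in manip.mark_of('side','walnut_key_1_mid')+manip.find_in('side','walnut_key_2_mid'): print(r['confidence'],toworld(t,r['position']))
"
```

```text
w7.png centre/yaw [680.8 112.5   2.3] score 0.129
w7.png centre/yaw [679.8 152.2   1.1] score 0.199
w7.png centre/yaw [680.  140.    0.8] score 0.084
w9.png centre/yaw [679.1 111.    1.9] score 0.205
w9.png centre/yaw [679.9 151.3   0.2] score 0.196
w9.png centre/yaw [679.6 138.4  -5.5] score 0.12
now [672.2   7.2 139.3] yaw -0.0 roll tot 0.0 n 5
[2.948, 2.735, -1.708] roll 0.0
0.69 [683.2 154.1  10.9]
0.41 [ 724.3 -139.    23.3]
```

Both walnut keys fit cleanly in the dark tray (y 111 and 151), and the maple key is in the pale tray. Next is the syringe.

{"api": "move_arm", "payload": {
  "claw": [4,4,4,4,4,4,4],
  "translation": [
    [2.95,2.74,-1.7],
    [2.95,2.74,-1.7],
    [2.95,2.74,-1.7],
    [2.95,2.74,-1.7],
    [2.95,2.74,-1.7],
    [0,0,0],
    [0,0,0]
  ],
  "roll": [0,0,0,0,0,0,0]
}}

```text
time: 24.0
tcp_pos: [525.1, 144.7, 225.8]
ee_rot: [[-1.0, -0.001, 0.001], [-0.001, 1.0, -0.0], [-0.001, -0.0, -1.0]]
wrist_force: [0.9, 0.1, -0.7]
finger_gap: 39.8
grasp_force: 0.0
```

```bash
python3 -c "
from look import *
im,st=look('w10.png',['rack','syringe_grip','nozzle_tip','syringe'])
a=im['color']; h=cv2.cvtColor(a,cv2.COLOR_RGB2HSV)
m=cv2.inRange(h,(70,90,40),(100,255,255)); k,l,s,c=cv2.connectedComponentsWithStats(m)
for i in range(1,k):
    if s[i,4]>15: print(s[i],c[i],pixplane(im,c[i],135,st))
"
```

```text
rack 0.84 [520.1 142.3  -1. ]
syringe_grip 0.68 [521.9 148.4 115.5]
syringe 0.86 [524.3 152.2  76.8]
[249 160  22  37 555] [259.6 178.3] [519.8 145.2 135. ]
[ 25 303  29  22 283] [ 35.5 310.8] [641.7 -54.9 135. ]
```

View pics/w10.png

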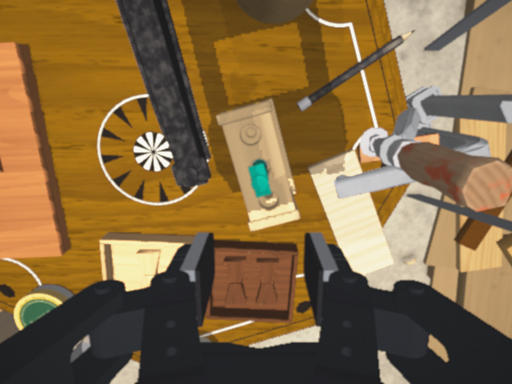

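Wrist view: rack between (218,100) and (300,230), syringe at (260,178). The two walnut keys are in the dark tray at (235-275,285), the maple key is in the pale tray, and the clamp rod ends at (340,185). I get the rack axis and flange direction numerically.

```bash
python3 -c "
from h import *
a=cv2.imread('pics/w10.png'); h=cv2.cvtColor(a,cv2.COLOR_BGR2HSV)
m=cv2.inRange(h,(70,90,40),(100,255,255))[156:200,244:276]
v=h[156:200,244:276,2]
for r in range(44): print(156+r,''.join('.' if not m[r,c] else '%d'%min(9,v[r,c]//26) for c in range(32)))
d=np.load('pics/w10.png.npz'); I={'intrinsics':d['K'],'hand_eye':d['he']}; st={'ee_rot':d['R'],'tcp_pos':d['p']}
for uv in [(218,112),(272,99),(250,229),(299,214),(250,130),(268,202)]: print(uv,pixplane(I,uv,94,st))
T=np.linalg.inv(d['he'])
for z in [92,114,135,148]:
    q=(np.array([521,145,z])-d['p'])@d['R']; q=d['K']@(T[:3,:3]@q+T[:3,3]); print(z,q[:2]/q[2])
"
```

```text
156 ................................
157 ................................
158 ................................
159 ................................
160 .............43333..............
161 ............33333333............
162 ...........3333333333...........
163 ..........333334455433..........
164 ..........334456666533..........
165 .........4456667777643..........
166 ........55566777777653..........
167 .....55666666777777653..........
168 .....66666666777777764..........
169 .....666666667777777644.........
170 .....666666667777777654.........
171 .....666666666677777654.........
172 ......666666666677777654........
173 ......666666666677777654........
174 ......666666666666666654........
175 .......66666556666666655........
176 .......66555667777766665........
177 .......55556677777776665........
178 .......55566677777777765........
179 ........5666667777777766........
180 ........5666667777777776........
181 ........6666667777777776........
182 ........6666667777777776........
183 ........66666677777777776.......
184 ........66666677777777766.......
185 ........66666666677777766.......
186 ........66666666666776666.......
187 .........66666666666666666......
188 .........66666666666666666......
189 ..........5666666666666666......
190 ...........566666666666666......
191 ...........5566666666666665.....
192 ...........5666556666666665.....
193 ............566666666666665.....
194 ............56666666665555......
195 ............5666666555..........
196 .............566................
197 ................................
198 ................................
199 ................................
(218, 112) [469.8 108.7  94. ]
(272, 99) [458.7 156.   94. ]
(250, 229) [579.5 136.2  94. ]
(299, 214) [564.2 182.9  94. ]
(250, 130) [485.4 136.7  94. ]
(268, 202) [552.3 153.3  94. ]
92 [259.2 168.9]
114 [259.3 174. ]
135 [259.3 179.7]
148 [259.3 183.6]
```

```bash
python3 -c "
from h import *
t=manip.get_image('top')
d=np.load('pics/w10.png.npz'); T=np.linalg.inv(d['he']); R,p=d['R'],d['p']
Rw=T[:3,:3]@R.T; tw=T[:3,3]-Rw@p
Pt=t['intrinsics']@np.c_[t['R'],t['t']]; Pw=d['K']@np.c_[Rw,tw]
a=np.array([[110+172/3.3,120+262/3.3],[125,208]]).T.astype(float); b=np.array([[337,187],[500,185]]).T.astype(float)
X=cv2.triangulatePoints(Pt,Pw,a,b); X=(X[:3]/X[3]).T; print(X)
for x in X:
  for P,n in ((Pt,'top'),(Pw,'w')): q=P@np.r_[x,1]; print(n,q[:2]/q[2])
plan((520.5,145.3,120),14,n=4)
plan((520.5,145.3,63),14,n=6)
"
```

```text
[[560.  237.8   7.9]
 [501.4 264.7 236.6]]
top [162.2 199.4]
w [337.1 187. ]
top [124.8 208.8]
w [498.9 188.8]
now [525.6 143.6 224.8] yaw -0.1 roll tot -14.1 n 4
[[0.124, 0.042, 2.62], [0.121, 0.05, 2.62], [0.118, 0.057, 2.62], [0.114, 0.064, 2.62]] roll -3.52
now [525.6 143.6 224.8] yaw -0.1 roll tot -14.1 n 6
[[0.081, 0.028, 2.696], [0.08, 0.032, 2.696], [0.079, 0.035, 2.696], [0.077, 0.038, 2.696], [0.076, 0.041, 2.696], [0.074, 0.044, 2.696]] roll -2.34
```

{"api": "move_arm", "payload": {
  "claw": [4,4,4,4,4,4],
  "translation": [
    [0.13,0.04,2.6],
    [0.12,0.05,2.6],
    [0.12,0.06,2.6],
    [0.11,0.06,2.6],
    [0,0,0],
    [0,0,0]
  ],
  "roll": [-3.52,-3.52,-3.52,-3.52,0,0]
}}

```text
time: 24.9
tcp_pos: [520.5, 145.7, 122.0]
ee_rot: [[-0.971, -0.241, -0.001], [-0.241, 0.971, -0.0], [0.001, -0.0, -1.0]]
wrist_force: [-0.2, 0.5, 1.6]
finger_gap: 40.0
grasp_force: 0.0
```

```bash
python3 -c "
from look import *
im,st=look('w11.png',['syringe_grip'])
a=im['color']; h=cv2.cvtColor(a,cv2.COLOR_RGB2HSV)
m=cv2.inRange(h,(70,90,40),(100,255,255)); k,l,s,c=cv2.connectedComponentsWithStats(m)
for i in range(1,k):
    if s[i,4]>100: print(s[i],c[i],pixplane(im,c[i],135,st))
d=np.load('pics/w11.png.npz'); T=np.linalg.inv(d['he'])
for z in [114,135,148]:
    q=(np.array([520.5,145.3,z])-d['p'])@d['R']; q=d['K']@(T[:3,:3]@q+T[:3,3]); print(z,q[:2]/q[2])
r=s[1:][s[1:,4].argmax()]; x,y,w,hh=r[:4]
for j in range(y,y+hh,2): print(j,''.join('#' if m[j,i] else '.' for i in range(x,x+w)))
plan((520.5,145.3,63),14,n=3)
"
```

```text
syringe_grip 0.8 [523.9 147.4 116.8]
syringe_grip 0.42 [669.3   5.4  10.7]
[ 244  195   28   66 1567] [257.5 229.7] [518.2 144.6 135. ]
114 [257.9 220. ]
135 [257.8 234.1]
148 [257.8 244.6]
195 .............###............
197 .......###############......
199 .....##################.....
201 .....###################....
203 .....###################....
205 ....####################....
207 ....####################....
209 ...######################...
211 ...######################...
213 .#########################..
215 .#########################..
217 .#########################..
219 .#########################..
221 .#########################..
223 .#########################..
225 .##########################.
227 .##########################.
229 .##########################.
231 .##########################.
233 .##########################.
235 ############################
237 .##########################.
239 .##########################.
241 .##########################.
243 ###########################.
245 ############################
247 ###########################.
249 .##########################.
251 ..########################..
253 ..#########################.
255 ..#########################.
257 ..#########################.
259 ...########################.
now [521.1 145.9 123.2] yaw 14.0 roll tot -0.0 n 3
[[0.027, -0.014, 2.008], [0.027, -0.014, 2.008], [0.027, -0.014, 2.008]] roll -0.01
```

Aligned. Descend and grip.

{"api": "move_arm", "payload": {
  "claw": [4,4,4,4,4],
  "translation": [
    [0,0,2.5],
    [0,0,2],
    [0,0,1],
    [0,0,0.5],
    [0,0,0]
  ],
  "roll": [0,0,0,0,0]
}}

```text
time: 25.5
tcp_pos: [520.6, 146.0, 62.1]
ee_rot: [[-0.97, -0.243, 0.0], [-0.243, 0.97, 0.0], [-0.0, 0.0, -1.0]]
wrist_force: [0.5, -0.2, 0.6]
finger_gap: 40.2
grasp_force: 0.0
```

{"api": "move_arm", "payload": {
  "claw": [0.5,0.5,0.5,0.5,0.5,0.5],
  "translation": [
    [0,0,0],
    [0,0,0],
    [0,0,0],
    [0,0,0],
    [0,0,0],
    [0,0,0]
  ],
  "roll": [0,0,0,0,0,0],
  "force": 40
}}

```text
time: 26.1
tcp_pos: [520.8, 146.0, 62.6]
ee_rot: [[-0.97, -0.243, 0.001], [-0.243, 0.97, 0.0], [-0.001, -0.0, -1.0]]
wrist_force: [0.1, -0.0, 6.6]
finger_gap: 13.3
grasp_force: 39.1
```

The syringe is gripped at 13.3 mm. The tool only rolls about its own vertical axis, so the slant has to come from pivoting the syringe between the pads. I'll draw it up until only the nozzle end is left in the rail bore, then use the fixed rim as the fulcrum at low grip force.

{"api": "move_arm", "payload": {
  "claw": [0.5,0.5,0.5,0.5,0.5,0.5,0.5],
  "translation": [
    [0,0,-0.7],
    [0,0,-1.5],
    [0,0,-1.5],
    [0,0,-1.5],
    [0,0,-2],
    [0,0,0],
    [0,0,0]
  ],
  "roll": [0,0,0,0,0,0,0]
}}

```text
time: 26.8
tcp_pos: [520.5, 146.0, 134.2]
ee_rot: [[-0.97, -0.243, 0.001], [-0.243, 0.97, 0.0], [-0.001, 0.0, -1.0]]
wrist_force: [0.8, -0.6, -0.3]
finger_gap: 13.3
grasp_force: 38.9
```

```bash
python3 -c "
from look import *
s=manip.state(); print(s['tcp_pos'],s['finger_gap'],s['wrist_force'])
look('w12.png',['nozzle_tip','syringe_grip'])
t=manip.get_image('side')
for n in ['nozzle_tip','syringe_grip']:
  for r in manip.mark_of('side',n): print('side',n,r['confidence'],toworld(t,r['position']))
k=97
for a in range(0,50,5): print(a,round(k*np.sin(np.radians(a)),1),round(k*(np.cos(np.radians(a))-1),1))
"
```

```text
[520.5 146.  134.2] 13.274922442770844 [ 0.8 -0.6 -0.3]
nozzle_tip 0.8 [519.9 148.1  82.8]
syringe_grip 0.72 [522.6 149.2 186.8]
side nozzle_tip 0.72 [ 529.7 -178.6   22.4]
side nozzle_tip 0.44 [517.3 146.7  78.1]
side syringe_grip 0.44 [520.6 148.  184.6]
0 0.0 0.0
5 8.5 -0.4
10 16.8 -1.5
15 25.1 -3.3
20 33.2 -5.8
25 41.0 -9.1
30 48.5 -13.0
35 55.6 -17.5
40 62.4 -22.7
45 68.6 -28.4
```

{"api": "move_arm", "payload": {
  "claw": [0.5,0.5,0.5,0.5,0.5,0.5,0.5,0.5],
  "translation": [
    [0,0,0],
    [-0.6,0,0],
    [-0.85,0,0.04],
    [-0.83,0,0.1],
    [-0.83,0,0.15],
    [-0.81,0,0.23],
    [-0.78,0,0.3],
    [0,0,0]
  ],
  "roll": [0,0,0,0,0,0,0,0],
  "force": 20
}}

```text
time: 27.9
tcp_pos: [566.5, 157.5, 124.5]
ee_rot: [[-0.97, -0.243, -0.001], [-0.243, 0.97, -0.0], [0.001, 0.0, -1.0]]
wrist_force: [-1.6, -0.4, -0.8]
finger_gap: 13.2
grasp_force: 40.1
```

```bash
python3 -c "
from look import *
s=manip.state(); print(s['tcp_pos'],s['finger_gap'],s['grasp_force'],s['wrist_force'],s['moment'])
im,st=look('w13.png',['nozzle_tip','syringe_grip'])
for r in manip.mark_of('side','nozzle_tip')[:0]: pass
t=manip.get_image('side')
for n in ['nozzle_tip','syringe_grip']:
  for r in manip.mark_of('side',n): print('side',n,r['confidence'],toworld(t,r['position']))
"
```

```text
[566.5 157.5 124.5] 13.230206397177515 40.12090086936951 [-1.6 -0.4 -0.8] [-0.2  0.3 -0. ]
nozzle_tip 0.91 [519.5 147.5  84.2]
syringe_grip 0.85 [561.7 158.2 180.7]
side nozzle_tip 0.44 [524.1 147.3  79.6]
side syringe_grip 0.5 [559.7 155.6 175.7]
side syringe_grip 0.33 [ 730.4 -129.8   -2. ]
```

The pivot works: the slant is now about 24°, with only 1.6 N on the wrist. Continue.

{"api": "move_arm", "payload": {
  "claw": [0.5,0.5,0.5,0.5,0.5,0.5,0.5],
  "translation": [
    [-0.75,0,0.37],
    [-0.71,0,0.43],
    [-0.68,0,0.5],
    [-0.62,0,0.55],
    [-0.3,0,0.3],
    [0,0,0],
    [0,0,0]
  ],
  "roll": [0,0,0,0,0,0,0]
}}

```text
time: 28.95
tcp_pos: [595.3, 164.7, 103.4]
ee_rot: [[-0.97, -0.243, -0.001], [-0.243, 0.97, -0.0], [0.001, 0.0, -1.0]]
wrist_force: [-1.9, -0.7, 0.8]
finger_gap: 13.2
grasp_force: 39.8
```

```bash
cat > ang.py <<'E'
from look import *
import sys
s=manip.state(); print(s['tcp_pos'],s['finger_gap'],s['grasp_force'],s['wrist_force'])
R=s['ee_rot'];p=s['tcp_pos']
P={}
im=manip.get_image('wrist'); save(im,sys.argv[1])
for n in ['nozzle_tip','syringe_grip']:
    r=manip.mark_of('wrist',n)
    if r: P[n]=toworld(im,r[0]['position'],s); print(n,round(r[0]['confidence'],2),P[n],'tool',R.T@(P[n]-p))
if len(P)==2:
    v=P['syringe_grip']-P['nozzle_tip']; print('len',np.linalg.norm(v),'tilt',np.degrees(np.arccos(v[2]/np.linalg.norm(v))))
E
python3 ang.py w14.png; python3 ang.py w15.png
```

```text
[595.3 164.7 103.4] 13.168408613768419 39.76049780845642 [-1.9 -0.7  0.8]
nozzle_tip 0.97 [518.1 148.   84.3] tool [78.9  2.5 19.2]
syringe_grip 0.68 [589.2 166.2 159.9] tool [  5.7   2.9 -56.4]
len 105.31956133596444 tilt 44.1398727206963
[595.5 164.8 104. ] 13.473031136322552 39.73359704017639 [-3.4 -0.6 -0.2]
nozzle_tip 0.56 [520.3 145.4  82.6] tool [77.6 -0.5 21.3]
syringe_grip 0.57 [592.2 165.9 161.7] tool [  2.9   1.9 -57.7]
len 108.81052338813546 tilt 43.397278886892124
```

Slant about 44°. I firm the grip, lift the nozzle out of the bore and check again.

{"api": "move_arm", "payload": {
  "claw": [0.5,0.5,0.5,0.5,0.5,0.5,0.5,0.5],
  "translation": [
    [-0.1,0,0.1],
    [0,0,0],
    [0,0,-1],
    [0,0,-1.5],
    [0,0,-2],
    [0,0,-2],
    [0,0,0],
    [0,0,0]
  ],
  "roll": [0,0,0,0,0,0,0,0],
  "force": 60
}}

```text
time: 30.05
tcp_pos: [596.9, 165.1, 168.7]
ee_rot: [[-0.97, -0.243, 0.002], [-0.243, 0.97, 0.0], [-0.002, -0.0, -1.0]]
wrist_force: [-0.4, 0.8, -1.1]
finger_gap: 12.8
grasp_force: 58.3
```

```bash
python3 ang.py w16.png; python3 -c "
from h import *
s=manip.state(); plan((603,-158,s['tcp_pos'][2]),n=11)"
```

```text
[596.9 165.1 168.7] 12.822867842313132 58.338502049446106 [-0.4  0.8 -1.1]
nozzle_tip 0.64 [519.7 146.5 147.5] tool [79.4  0.7 21.1]
syringe_grip 0.78 [590.8 167.3 226.2] tool [  5.2   3.6 -57.5]
len 108.15447286173583 tilt 43.29378264242366
now [596.2 165.  167. ] yaw 14.1 roll tot 0.0 n 11
[0.654, -2.863, 0.001] roll 0.0
```

{"api": "move_arm", "payload": {
  "claw": [0.5,0.5,0.5,0.5,0.5,0.5,0.5,0.5,0.5,0.5,0.5,0.5,0.5],
  "translation": [
    [0.5,-2,0],
    [0.65,-2.87,0],
    [0.65,-2.87,0],
    [0.65,-2.87,0],
    [0.65,-2.87,0],
    [0.65,-2.87,0],
    [0.65,-2.87,0],
    [0.65,-2.87,0],
    [0.65,-2.87,0],
    [0.65,-2.87,0],
    [0.65,-2.87,0],
    [0.15,-0.87,0],
    [0,0,0]
  ],
  "roll": [0,0,0,0,0,0,0,0,0,0,0,0,0]
}}

```text
time: 31.5
tcp_pos: [603.7, -159.4, 167.1]
ee_rot: [[-0.97, -0.242, -0.001], [-0.242, 0.97, 0.0], [0.001, 0.001, -1.0]]
wrist_force: [-0.7, -0.7, -0.9]
finger_gap: 12.8
grasp_force: 58.4
```

```bash
cat > see.py <<'E'
from look import *
import sys
st=manip.state(); R=np.array(st['ee_rot']);p=np.array(st['tcp_pos']); print(p,st['finger_gap'],st['grasp_force'])
for c in ['wrist','side','top']:
    im=manip.get_image(c)
    if c=='wrist':
        save(im,sys.argv[1]); np.savez('pics/'+sys.argv[1]+'.npz',K=im['intrinsics'],he=im['hand_eye'],R=R,p=p)
    if c=='side': save(im,'side_'+sys.argv[1])
    for n in ['nozzle_tip','syringe_grip','mortise']:
        for r in manip.mark_of(c,n)[:2]: print(c,n,round(r['confidence'],2),toworld(im,r['position'],st))
E
python3 see.py w17.png; python3 -c "
from fit import fit
fit('w17.png',(527,-177),22,1,(62,30,16),yaw0=93,yr=8,r=8)"
```

```text
[ 603.7 -159.4  167.1] 12.767561335896156 58.42757999897003
wrist nozzle_tip 0.71 [ 526.8 -175.4  145.4]
wrist syringe_grip 0.95 [ 598.5 -159.1  224.4]
wrist mortise 0.74 [ 521.3 -173.7   22.8]
side nozzle_tip 0.67 [ 530.4 -176.1  146.4]
side syringe_grip 0.75 [ 594.1 -157.8  223.5]
side mortise 0.67 [ 528.3 -178.8   18.8]
top syringe_grip 0.7 [687.  115.2  10.4]
top syringe_grip 0.47 [ 602.1 -161.4  222.9]
top mortise 0.36 [683.2 153.7  15.4]
w17.png centre/yaw [ 526.2 -176.1   92.8] score 0.388
```

The tip is over the mortise (≈(527.5,-176), mortise ≈(526.5,-176.5)). Lower 98 mm.

{"api": "move_arm", "payload": {
  "claw": [0.5,0.5,0.5,0.5,0.5,0.5,0.5,0.5],
  "translation": [
    [0,0,1.5],
    [0,0,2.5],
    [0,0,2.5],
    [0,0,1.5],
    [0,0,1],
    [0,0,0.8],
    [0,0,0],
    [0,0,0]
  ],
  "roll": [0,0,0,0,0,0,0,0]
}}

```text
time: 32.9
tcp_pos: [604.3, -158.7, 70.6]
ee_rot: [[-0.97, -0.243, 0.001], [-0.243, 0.97, -0.0], [-0.001, -0.0, -1.0]]
wrist_force: [1.3, -0.0, -0.0]
finger_gap: 12.6
grasp_force: 58.4
```

```bash
python3 see.py w18.png; python3 -c "
import cv2,numpy as np
a=cv2.imread('pics/w18.png');b=cv2.imread('pics/side_w18.png')
a=cv2.resize(a[60:300,110:400],(400,331)); b=cv2.resize(b[170:320,190:370],(397,331),interpolation=2)
cv2.imwrite('pics/fin.png',np.hstack([a,b]))"
```

```text
[ 604.3 -158.7   70.6] 12.589829863481649 58.42630684375763
wrist nozzle_tip 0.64 [ 529.7 -174.1   54. ]
wrist nozzle_tip 0.62 [ 579.7 -159.1   99.9]
wrist mortise 0.66 [ 526.  -173.7   21.5]
side nozzle_tip 0.61 [ 527.9 -175.1   47.5]
side nozzle_tip 0.48 [ 729.3 -131.2   -1. ]
side syringe_grip 0.73 [ 594.3 -160.6  123. ]
side mortise 0.65 [ 524.2 -179.6   21.5]
side mortise 0.15 [519.2 143.2  -1.6]
top syringe_grip 0.49 [ 602.3 -163.8  124.1]
top mortise 0.29 [519.8 146.8   0.4]
```

View pics/fin.png

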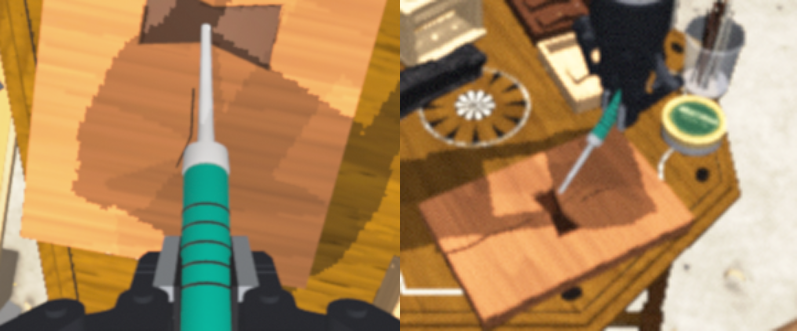

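Left: the nozzle tip at crop (205,26) hangs over the mortise. Right: tip at crop (561,192), with a clear gap to the board. I triangulate it.

```bash
python3 -c "
from h import *
t=manip.get_image('side')
d=np.load('pics/w18.png.npz'); T=np.linalg.inv(d['he']); R,p=d['R'],d['p']
Rw=T[:3,:3]@R.T; tw=T[:3,3]-Rw@p
Ps=t['intrinsics']@np.c_[t['R'],t['t']]; Pw=d['K']@np.c_[Rw,tw]
a=np.array([[190+161*180/397,170+192*150/331]]).T; b=np.array([[110+205*290/400,60+26*240/331]]).T
X=cv2.triangulatePoints(Ps,Pw,a,b); X=(X[:3]/X[3]).ravel(); print(X)
for P,u in ((Ps,a),(Pw,b)): q=P@np.r_[X,1]; print(q[:2]/q[2]-u.ravel())
from fit import fit
fit('w18.png',(527,-177),22,1,(62,30,16),yaw0=93,yr=8,r=8)
s=manip.state(); print(s['tcp_pos'],np.abs(s['qd']).max(),s['time'])"
```

```text
[ 530.5 -178.4   51.6]
[-0.6 -0.1]
[-2.2  1.9]
w18.png centre/yaw [ 527.3 -175.7   93.3] score 0.394
[ 603.9 -158.6   69.9] 0.0018878893880073834 33.55
```

Average tip height is about 27 mm above the board and about 2 mm too far in x. A small correction centres both, then I hand in.

{"api": "move_arm", "payload": {
  "claw": [0.5,0.5,0.5,0.5,0.5],
  "translation": [
    [0.1,0,0.1],
    [0.1,0,0.15],
    [0,0,0],
    [0,0,0],
    [0,0,0]
  ],
  "roll": [0,0,0,0,0]
}}

```text
time: 34.05
tcp_pos: [602.0, -159.1, 67.4]
ee_rot: [[-0.97, -0.243, -0.0], [-0.243, 0.97, -0.0], [0.0, -0.0, -1.0]]
wrist_force: [0.1, -0.1, -0.2]
finger_gap: 12.9
grasp_force: 58.4
```

```bash
python3 see.py w19.png; python3 -c "
from cell import manip
print(manip.job_done())"
```

```text
[ 602.  -159.1   67.4] 12.858178911504652 58.428003787994385
wrist nozzle_tip 0.64 [ 527.6 -174.7   48.2]
wrist syringe_grip 0.86 [ 598.9 -161.   124.2]
wrist mortise 0.98 [ 525.6 -173.3   22.4]
side nozzle_tip 0.54 [ 524.9 -174.1   46.2]
side syringe_grip 0.67 [ 593.  -157.   123.4]
side mortise 0.81 [ 526.1 -178.3   21.2]
side mortise 0.38 [ 576.1 -155.3  100.7]
top nozzle_tip 0.67 [ 730.9 -132.2   -0.1]
top syringe_grip 0.37 [ 598.8 -162.1  118. ]
top mortise 0.47 [339.  161.2  -0.4]
the job is handed in; nothing more can be done
None
```

I handed the job in at about 34 s: both walnut keys are in the dark tray, the maple key is in the pale tray, and the syringe is held still at about 44°, nozzle tip about 25 mm above the middle of the mortise (no verdict was returned).

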